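# File the dried saucers

## Robot

A 6-joint arm with a two-finger parallel gripper is mounted at the origin on a cart in front of the work surface, level with it; the furniture and walls round the work are solid. World frame = base frame: x ahead of the robot, y to its left, z up, the work surface at z = 0. Lengths are in mm, angles in rad, forces in N, time in s.
With the tool pointing down it reaches from about 350 to 875 mm from the base axis. Payload 4.2 kg.
Tool frame: the origin (TCP) lies at the very end of the fingers, on their centre line; the grasp point (between the pads) lies 19 mm behind it; z points along the fingers, y is the line along which they close (so a half turn about z gives the same grasp; the last joint's range is limited). The gripper opens to 85 mm and grips with 20 to 120 N. Pads are 22 mm wide; open, the fingers measure 114 mm over their backs; the gripper's body (76 mm by 85 mm) begins 54 mm behind the grasp point. The pads swing forward as they close: fully open they stand 13 mm farther back than shut.
Start: joints at [-1.068, 0.385, 0.008, 0, -1.194, -0.259], TCP at [150.887, -606.492, 231.312] pointing down, gripper open.
Joint ranges: [-3.14, 3.14], [-1.21, 2.06], [-1.07, 1.41], [-3.16, 2.05], [-2.99, -0.16], [-3.1, 3.1]. Speed limits (rad/s): [2.79, 2.79, 3.14, 3.14, 3.14, 3.14].

## Interface

Orientations are given as a unit quaternion [x, y, z, w].
In Python, from bench import arm, optics gives the robot as it stands. The module is installed in compiled form; this text tells all that it offers.
- The arm moves only by the tool step_arm, never from a script. Its argument "motion" is a list of rows, each an object with "dr": the turn, a rotation vector about the tool's x, y, z in units of 8 degrees (1.0 is 8 degrees), a list of three; "slide": the shift along the tool's x, y, z in mm, a list of three; "jaw": the finger opening in mm, from 0 to 85.4. A call has exactly 8 rows; each row is the pose to reach, as a shift and turn from the pose commanded when the call began, along the tool's axes at that moment; what a row does not reach only later rows make up. A row lasts 1/8 s, in which the tool goes at most 62.5 mm and 10.7 degrees, less where a joint would pass 70% of its speed; a pose out of reach is approached as far as the arm can. A call with a gripper value outside its range is refused whole. The fingers move at their own pace and stop on an object; the grip force is fixed at half the most. Time passes only in rows, so rows that repeat a pose let the fingers close, or fill a call up. It gives the time, the measured TCP pose, the force, the opening and the grip force at its end, in the units of the state.
- arm.read_state(): the state, without advancing time (a new reading comes with each control period).
- optics.get_image(name): name is "scene" or "top" or "wrist"; returns the picture (400x640x3 uint8, blue, green, red); there is no depth.
- optics.camera_info(name): a dict with "camera_matrix" (3x3 intrinsics, pixels), "view" (4x4, takes a point from world to camera coordinates); the wrist camera has in their place "T_tool_cam" (4x4, takes a point from camera to tool coordinates, whose origin is the TCP and whose axes are the flange's). Camera axes: x right, y up, looking along -z (the intrinsics and any distortion apply to the point x, -y, -z); pixel columns grow to the right and rows downward; lengths in mm; the calibration is good to about 2 mm. A picture is of the moment at which its call begins: read the wrist's pose just before it. camera_info takes no time and is no camera call.
- arm.job_done(): hands the job in; it is judged then, once.
The state is a dict: "clock": time; "joints": joint angles; "joint_vel": joint speeds; "joint_efforts": joint torques, N m; "position": TCP position; "ee_rot": TCP orientation; "contact_force": force on the tool from outside, world axes, zero at the start; "wrist_torque": the same for the moment, N m; "gripper_width": finger opening in mm; "grasp_force": force on a finger pad.
Only numpy, scipy, OpenCV 4.12 (cv2) and the standard library are available. Lean on these libraries where they do the work, as an engineer would, in place of code of your own. Each camera call takes 0.05 s, during which the arm holds its last target. There are 200 camera calls.

## Task

The two saucers leaning in the draining rack, under its cup shelf, are dry: take each one out and stand it upright in the wooden-based saucer rack, one in each empty slot, fully down between the tines and with its well facing the same way as the saucer already filed there. Let no saucer drop, and leave the filed saucer, the espresso cup and the milk jug where they are.

Things in the scene. Friction and masses are not known exactly. Their poses are not given: they have to be found in the camera images.
- saucer_a: white stoneware saucer, a flat disc 140 mm across, 5 mm thick, about 0.18 kg; flat flange (radius 36 to 70 mm) to pinch. Shallow well and thin teal line on its upper face. Origin: centre of the disc, mid-thickness; z axis out of the upper face. Starts in the draining rack's near (-x) slot, leaning 35 degrees from vertical with its top edge towards the robot.
- saucer_b: white stoneware saucer, a flat disc 140 mm across, 5 mm thick, about 0.18 kg; flat flange (radius 36 to 70 mm) to pinch. Shallow well and thin teal line on its upper face. Origin: centre of the disc, mid-thickness; z axis out of the upper face. Starts in the draining rack's far slot, parallel to saucer_a and 66 mm from it, measured square to the discs.
- saucer_filed: white stoneware saucer, a flat disc 140 mm across, 5 mm thick, about 0.18 kg; flat flange (radius 36 to 70 mm) to pinch. Shallow well and thin teal line on its upper face. Origin: centre of the disc, mid-thickness; z axis out of the upper face. Already upright in the saucer rack's far slot, upper face to the rack's -x; it must stay.
- saucer_a_face (a point): point on saucer_a's axis, 20 mm from its centre on the upper-face side (tells which way the well looks). On the other side, the underside, a foot ring 68 mm across stands 4.3 mm proud of the flange
- saucer_b_face (a point): point on saucer_b's axis, 20 mm from its centre on the upper-face side; the foot ring (68 mm across, 4.3 mm proud) is on the other side
- draining_rack: fixed draining rack: grey drip tray 226 x 154 x 16 mm with a steel wire frame. Origin under the tray's centre, on the counter; z up; x runs across the two slots, roughly away from the robot (yaw varies by 15 degrees). Its tines, and the saucers in it, lean 35 degrees from vertical towards its -x; the saucers' upper faces look to -x and down. Saucers slide out along the lean
- drain_rail_near (a point): point midway between the draining rack's two rails (5 mm wire along x at y = +-40 mm, 34 mm high) where the near slot crosses them. Slot: two pairs of 4 mm tines at y = +-40 mm, 11 mm clear between the pairs, about 70 mm long, tips flared. A saucer's centre lies about 63 mm up the lean from here; about 60 mm of the disc stands free beyond the tines
- drain_rail_far (a point): the same point for the far slot, 80 mm farther along the draining rack's x
- cup_shelf_front (a point): middle of the front edge of the draining rack's upper shelf, 290 mm above the counter: a fixed wire cup shelf 146 mm wide that runs back from here (to +x) for 104 mm on two rear posts, with two upturned cups on it. It covers the far saucer from above (not the near one), so that saucer is reached and drawn out from the front, along its lean
- saucer_rack: fixed saucer rack: oak base 208 x 150 x 18 mm with a steel wire frame. Origin under the base's centre, on the counter; z up; x runs across the three upright slots, roughly away from the robot (yaw varies by 15 degrees). Slots at x = -66 (near), 0 (middle), +66 mm (far, taken). A filed saucer lies in the rack's y-z plane, well to -x; the spaces between slots hold nothing
- slot_near (a point): where the centre of a fully seated saucer lies in the empty near slot of the saucer rack (96 mm above the counter); a saucer seated there has its top edge at 166 mm. It rests on two 5 mm rails at y = +-40 mm, axis 36 mm high, its edge dipping between them. Tines stand beside it at y = +-40 mm, 11 mm clear (the saucer is 5 mm), up to 96 mm high, then flare to a 21 mm wide mouth at 106 mm
- slot_middle (a point): where the centre of a fully seated saucer lies in the empty middle slot of the saucer rack (96 mm above the counter), 66 mm from slot_near; the slot is the same as the near one
- espresso_cup: white espresso cup 59 x 83 x 52 mm with a handle, loose bystander standing on the counter; origin at its underside
- milk_jug: steel milk jug 101 x 70 x 90 mm, loose bystander standing on the counter; origin at its underside

How it is judged:
By the outcome, as a careful person would: the job done as asked, in the order asked, and still so for the second after the job is handed in, with the robot touching nothing.
It also fails if it takes over 58 s, if anything falls off the work surface, if the arm or the gripper's body presses on something with over 40 N, if the wrist force passes 120 N, or if a joint passes its speed limit or range.

## Working session

There is one attempt and no reset: what is moved stays moved. The work goes in short steps, Python scripts to look and compute and a tool call to move; the robot and the scene stay as the last step left them, time stands still between calls to the robot, and variables do not carry over. Pictures are saved under pics/ and viewed, at most 10 in all, crops included, and the job is handed in when it is done.

Besides the shell and the picture viewer there is one more tool, called after "Request:" as name([rows], argument=value, ...), one row to a line, values as JSON. step_arm: Moves the arm, as the interface text tells. Its arguments: {"type":"object","properties":{"motion":{"type":"array","items":{"type":"object","properties":{"dr":{"type":"array","items":{"type":"number"}},"slide":{"type":"array","items":{"type":"number"}},"jaw":{"type":"number"}}}}},"required":["motion"]}

```bash
mkdir -p pics
python3 - <<'E'
from bench import arm, optics
import cv2,numpy as np
np.set_printoptions(precision=4,suppress=True)
print(arm.read_state())
for n in ("scene","top","wrist"):
    im=optics.get_image(n); cv2.imwrite(f"pics/{n}0.png",im); print(n,optics.camera_info(n))
E
```

```text
{'clock': 0.0, 'joints': array([-1.0684,  0.3855,  0.0066, -0.0005, -1.194 , -0.2586]), 'joint_vel': array([ 0.0015, -0.0001,  0.0007, -0.0003,  0.0005, -0.0008]), 'joint_efforts': array([ -0.0011, -39.2289,  18.8394,   4.1863,  -0.0048,   0.    ]), 'position': array([ 150.7541, -605.9523,  230.2326]), 'ee_rot': array([-0.1215,  0.9926,  0.001 , -0.0002]), 'contact_force': array([ 0.5015, -0.4139,  0.2278]), 'wrist_torque': array([-0.0423,  0.0329,  0.0218]), 'grasp_force': 0.0, 'gripper_width': 85.36345202103584}
scene {'camera_matrix': array([[415.2038,   0.    , 318.3561],
       [  0.    , 415.2038, 196.7714],
       [  0.    ,   0.    ,   1.    ]]), 'view': array([[  -0.7277,   -0.6856,    0.0169,  225.4695],
       [   0.3522,   -0.3525,    0.867 , -448.0539],
       [  -0.5885,    0.6369,    0.4981, -476.8932],
       [   0.    ,    0.    ,    0.    ,    1.    ]])}
top {'camera_matrix': array([[369.5412,   0.    , 313.035 ],
       [  0.    , 369.5412, 198.9935],
       [  0.    ,   0.    ,   1.    ]]), 'view': array([[   -0.0119,    -0.9997,     0.0212,  -246.9831],
       [    0.9883,    -0.0086,     0.152 ,  -576.8372],
       [   -0.1518,     0.0228,     0.9882, -1000.1018],
       [    0.    ,     0.    ,     0.    ,     1.    ]])}
wrist {'camera_matrix': array([[330.9631,   0.    , 320.547 ],
       [  0.    , 330.9631, 199.5867],
       [  0.    ,   0.    ,   1.    ]]), 'T_tool_cam': array([[   0.0001,    0.9627,    0.2705,   67.7128],
       [   1.    ,   -0.    ,   -0.0002,    0.1345],
       [  -0.0001,    0.2705,   -0.9627, -143.5779],
       [   0.    ,    0.    ,    0.    ,    1.    ]])}
```

View pics/scene0.png

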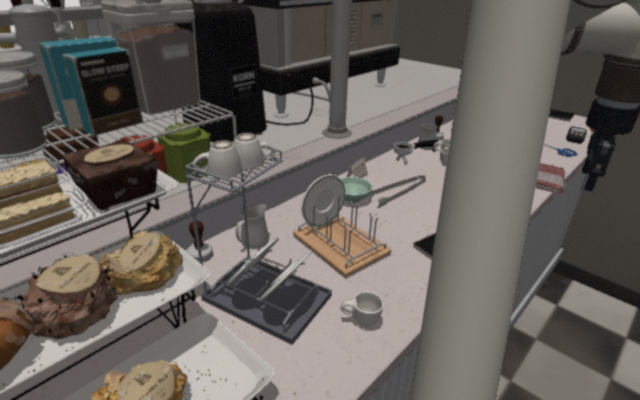

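View pics/top0.png

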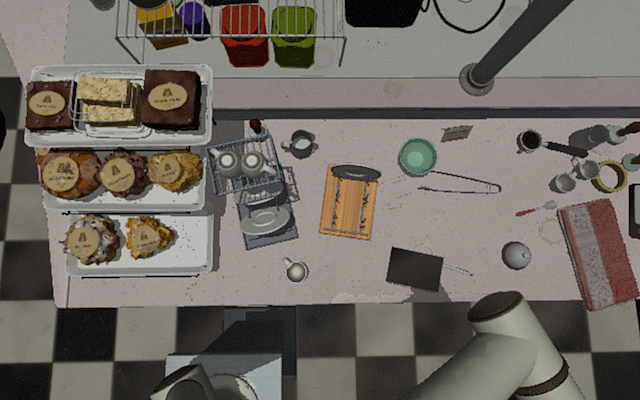

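The scene view shows the draining rack at about (265,295), the oak rack at (342,245), the cup at (367,308) and the jug at (253,227). In the top view the tray is at (265,215) and the oak rack at (350,202). Next I'll enlarge both and take colour-mask measurements.

```bash
cat > h.py <<'E'
import numpy as np,cv2
from scipy.spatial.transform import Rotation as R
from bench import arm,optics
np.set_printoptions(precision=3,suppress=True)
F=np.diag([1,-1,-1.])
def cam(n,st=None):
    c=optics.camera_info(n);K=c["camera_matrix"]
    if n=="wrist":
        st=st or arm.read_state();T=np.eye(4);T[:3,:3]=R.from_quat(st["ee_rot"]).as_matrix();T[:3,3]=st["position"]
        V=np.linalg.inv(T@c["T_tool_cam"])
    else: V=c["view"]
    return K,V
def proj(C,P):
    K,V=C;P=np.atleast_2d(P);p=(P@V[:3,:3].T+V[:3,3])@F@K.T;return p[:,:2]/p[:,2:]
def ray(C,uv):
    K,V=C;uv=np.atleast_2d(uv);d=np.c_[uv,np.ones(len(uv))]@np.linalg.inv(K).T@F@V[:3,:3]
    return -V[:3,:3].T@V[:3,3],d
def onz(C,uv,z):
    o,d=ray(C,uv);return o+d*((z-o[2])/d[:,2])[:,None]
def tri(views):
    A=np.zeros((3,3));b=np.zeros(3)
    for C,uv in views:
        o,d=ray(C,uv);d=d[0]/np.linalg.norm(d);M=np.eye(3)-np.outer(d,d);A+=M;b+=M@o
    return np.linalg.solve(A,b)
E
python3 - <<'E'
from h import *
for n,z in (("top",18),("scene",18)):
    im=cv2.imread(f"pics/{n}0.png");C=cam(n);print(n,ray(C,[0,0])[0])
    hsv=cv2.cvtColor(im,cv2.COLOR_BGR2HSV)
    m=cv2.inRange(hsv,(8,100,80),(22,255,255));m[:, :290]=0;m[:,400:]=0;m[:150]=0;m[290:]=0
    ct=max(cv2.findContours(m,0,2)[0],key=cv2.contourArea)
    r=cv2.minAreaRect(onz(C,ct[:,0],18)[:,:2].astype(np.float32));print("oak",r,cv2.boxPoints(r).tolist())
t=cv2.imread("pics/top0.png")[130:270,200:400];s=cv2.imread("pics/scene0.png")[165:345,190:400]
cv2.imwrite("pics/t1.png",cv2.resize(t,None,fx=4,fy=4,interpolation=2));cv2.imwrite("pics/s1.png",cv2.convertScaleAbs(cv2.resize(s,None,fx=3.3,fy=3.3,interpolation=2),alpha=1.5))
E
```

```text
top [ 415.369 -229.034 1081.183]
oak ((562.1680908203125, -357.8903503417969), (75.8693618774414, 151.6256866455078), 81.38044738769531) [[481.52618408203125, -384.0343017578125], [631.4392700195312, -406.75885009765625], [642.8099975585938, -331.74639892578125], [492.89691162109375, -309.0218505859375]]
scene [ 41.263 300.372 622.166]
oak ((565.6444702148438, -348.74444580078125), (147.3502197265625, 204.3370361328125), 81.56798553466797) [[453.77691650390625, -406.6416015625], [655.9052124023438, -436.604736328125], [677.5120239257812, -290.8472900390625], [475.38372802734375, -260.8841552734375]]
```

View pics/t1.png

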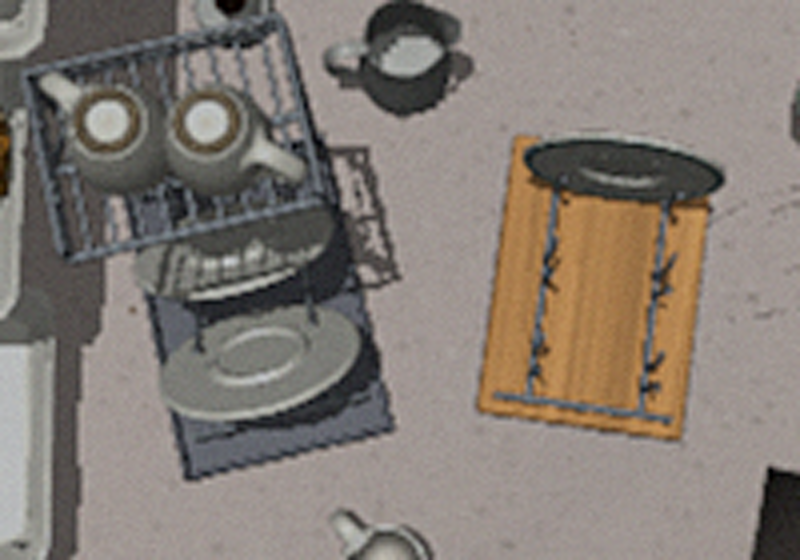

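View pics/s1.png

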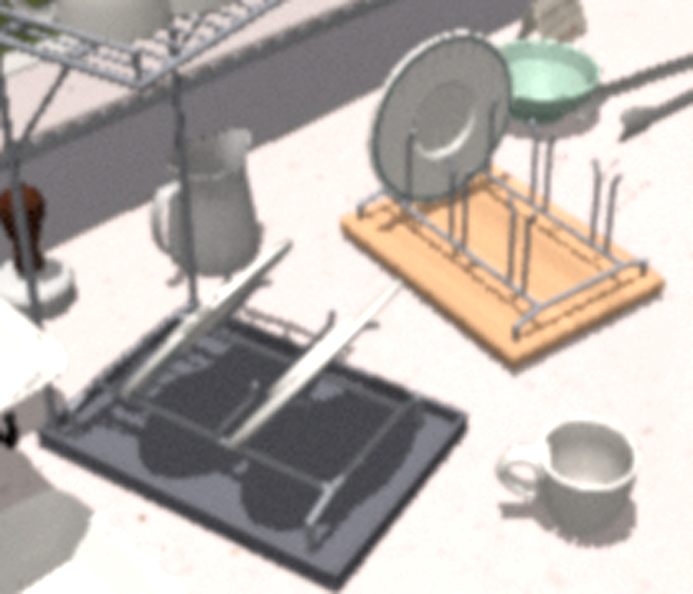

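Run:
```python
from h import *
T=cam("top");S=cam("scene")
t=lambda u,v:[200+u/4,130+v/4]
s=lambda u,v:[190+u/3.3,165+v/3.3]
print("oak NL,NR top",onz(T,[t(478,408),t(682,438),t(515,137)],18))
print("oak NL,NR,FL scene",onz(S,[s(515,360),s(663,281),s(343,220)],18))
print("tray NL,NR top",onz(T,[t(189,478),t(393,430)],16))
print("tray NL,NR,FL scene",onz(S,[s(337,572),s(467,416),s(42,430)],16))
print("shelf front top z290",onz(T,[t(70,258),t(328,198)],290), "rear",onz(T,[t(25,75),t(278,15)],290))
# filed saucer top view: extents; scene
print("filed ends at z96",onz(T,[t(524,155),t(723,185)],96))
print("drain A top-view ends", onz(T,[t(165,395),t(358,342)],90))
print("jug",onz(T,[t(405,60)],60),"cup",onz(T,[t(385,545)],30))
im=cv2.imread("pics/scene0.png")
# near saucer edge line endpoints in scene
for uv in [s(232,440),s(402,288),s(125,392),s(290,242)]: print(uv)
```

```text
oak NL,NR top [[ 482.574 -271.012   18.   ]
 [ 459.523 -417.285   18.   ]
 [ 682.212 -301.297   18.   ]]
oak NL,NR,FL scene [[ 476.536 -265.821   18.   ]
 [ 455.647 -408.196   18.   ]
 [ 676.873 -298.551   18.   ]]
tray NL,NR top [[ 435.17   -64.611   16.   ]
 [ 467.601 -209.871   16.   ]]
tray NL,NR,FL scene [[ 433.599  -60.698   16.   ]
 [ 465.008 -204.68    16.   ]
 [ 646.628   -9.597   16.   ]]
shelf front top z290 [[ 548.497  -41.145  290.   ]
 [ 580.484 -180.13   290.   ]] rear [[ 650.708  -13.768  290.   ]
 [ 684.358 -152.322  290.   ]]
filed ends at z96 [[ 649.96  -301.924   96.   ]
 [ 628.012 -437.737   96.   ]]
drain A top-view ends [[ 488.895  -59.244   90.   ]
 [ 523.208 -188.007   90.   ]]
jug [[ 728.679 -220.774   60.   ]] cup [[ 386.882 -204.063   30.   ]]
[260.3030303030303, 298.33333333333337]
[311.8181818181818, 252.27272727272728]
[227.87878787878788, 283.7878787878788]
[277.8787878787879, 238.33333333333334]
```

The top crop shows the oak corners at (478,408), (682,438) and (515,137), and the tray's near corners at (189,478) and (393,430). The scene crop gives the same corners to within about 5 mm. That makes the oak yaw about -8.7°, its centre about (571,-356), the drain yaw about 12.9°, and saucer A's centre about (507,-123,86). Next I'll move the wrist camera over the racks.

```bash
cat >> h.py <<'E'
def pose(yaw,tilt):
    # disc plane yaw; tool y = -(disc normal toward +x); tool z = down the disc
    x=np.array([np.cos(yaw),np.sin(yaw),0]);k=np.array([0,0,1.])
    u=-np.sin(tilt)*x+np.cos(tilt)*k; ty=-(np.cos(tilt)*x+np.sin(tilt)*k); tz=-u
    return np.c_[np.cross(ty,tz),ty,tz],u,-ty
def cmd(pos,Rm,st=None):
    st=st or arm.read_state();R0=R.from_quat(st["ee_rot"]).as_matrix()
    print("dr",R.from_matrix(R0.T@Rm).as_rotvec()/np.radians(8),"slide",R0.T@(np.array(pos)-st["position"]))
E
python3 - <<'E'
from h import *
cmd([535,-345,310],pose(-.152,0)[0])
E
```

```text
dr [ 0.011  0.006 -8.416] slide [-435.852  160.812  -79.285]
```

Request:
step_arm([
  {"dr": [0,0,-8.4],"slide": [-436,161,-79],"jaw": 85},
  {"dr": [0,0,-8.4],"slide": [-436,161,-79],"jaw": 85},
  {"dr": [0,0,-8.4],"slide": [-436,161,-79],"jaw": 60},
  {"dr": [0,0,-8.4],"slide": [-436,161,-79],"jaw": 60},
  {"dr": [0,0,-8.4],"slide": [-436,161,-79],"jaw": 60},
  {"dr": [0,0,-8.4],"slide": [-436,161,-79],"jaw": 60},
  {"dr": [0,0,-8.4],"slide": [-436,161,-79],"jaw": 60},
  {"dr": [0,0,-8.4],"slide": [-436,161,-79],"jaw": 40},
])

```text
clock: 1.15
position: [537.4, -342.9, 310.2]
ee_rot: [-0.652, 0.759, 0.0, 0.0]
contact_force: [0.2, -0.6, -0.2]
gripper_width: 43.3
grasp_force: 0.0
```

Run:
```python
from h import *
st=arm.read_state();im=optics.get_image("wrist");np.save("w1.npy",np.r_[st["position"],st["ee_rot"]])
print(st["clock"],st["position"],st["ee_rot"],st["joints"],st["joint_vel"])
cv2.imwrite("pics/w1raw.png",im)
C=cam("wrist",st);T,u,n=pose(-.152,0);x=n;y=np.array([.152,.988,0]);c=np.array([571.3,-356.3,0])
v=im.copy()
for sx in(-66,0,66):
    for sy in(-40,40):
        for z in (36,106):
            p=proj(C,c+sx*x+sy*y+[0,0,z])[0];cv2.circle(v,tuple(int(round(q)) for q in p),2,(0,0,255) if z==36 else (0,255,0),-1)
cv2.imwrite("pics/w1.png",cv2.resize(v,(800,500),interpolation=2))
```

```text
1.15 [ 537.389 -342.872  310.235] [-0.652  0.759  0.     0.   ] [-0.315  0.367  0.177 -0.    -1.38   0.163] [ 0.328  0.161  0.333  0.001 -0.192 -0.352]
```

View pics/w1.png

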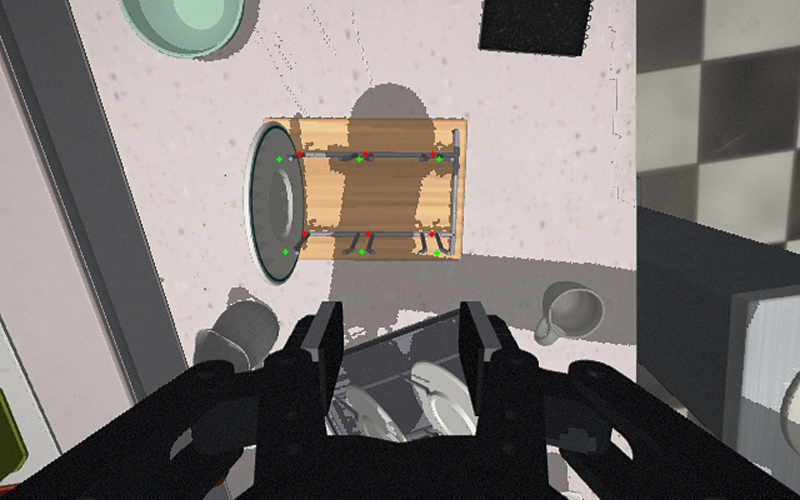

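The projected slot points land on the rack. The tine-pair tips, at about (358,250) and (433,250), sit roughly 3 mm farther along rack x than predicted. I'll zoom in once to refine this.

Run:
```python
from h import *
for i in range(3): optics.get_image("wrist")
st=arm.read_state();im=optics.get_image("wrist");np.save("w2.npy",np.r_[st["position"],st["ee_rot"]])
print(st["clock"],st["position"],st["joint_vel"])
cv2.imwrite("pics/w2raw.png",im)
C=cam("wrist",st);T,u,n=pose(-.152,0);y=np.array([.152,.988,0]);c=np.array([571.3,-356.3,0])
for sx in(-66,0):
    print([proj(C,c+sx*n+sy*y+[0,0,z])[0] for sy in(-40,40) for z in (36,106)])
cv2.imwrite("pics/w2.png",cv2.resize(im[105:215,185:385],None,fx=4,fy=4,interpolation=cv2.INTER_CUBIC))
```

```text
1.35 [ 535.242 -344.486  309.574] [-0.027 -0.013 -0.015 -0.001 -0.     0.   ]
[array([344.118, 125.012]), array([348.805, 128.64 ]), array([342.951, 188.156]), array([347.14 , 203.333])]
[array([290.512, 125.066]), array([284.575, 128.704]), array([292.044, 188.206]), array([286.747, 203.392])]
```

View pics/w2.png

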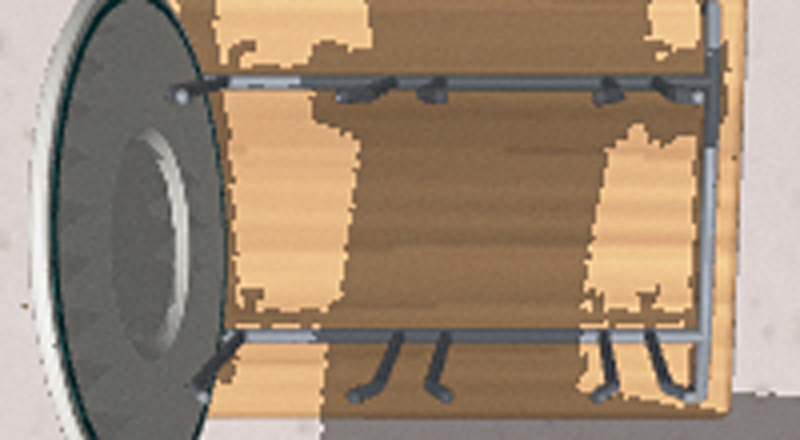

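The tine-tip pairs at crop rows 97 and 397 put slot_middle at about (573,-356) and slot_near at about (508,-346). Next I'll pre-align on saucer A's lean line and look from there.

Run:
```python
from h import *
Rm,u,n=pose(.225,np.radians(35));A=np.array([507,-123.5,85.6])
cmd(A+220*u,Rm)
```

```text
dr [ 4.331 -0.826 -2.632] slide [-167.969  178.463   44.206]
```

Request:
step_arm([
  {"dr": [1.1,-0.2,-0.7],"slide": [-42,45,0],"jaw": 40},
  {"dr": [2.2,-0.4,-1.3],"slide": [-84,90,10],"jaw": 40},
  {"dr": [3.2,-0.6,-2.0],"slide": [-126,134,30],"jaw": 40},
  {"dr": [4.33,-0.83,-2.63],"slide": [-168,178,44],"jaw": 40},
  {"dr": [4.33,-0.83,-2.63],"slide": [-168,178,44],"jaw": 40},
  {"dr": [4.33,-0.83,-2.63],"slide": [-168,178,44],"jaw": 40},
  {"dr": [4.33,-0.83,-2.63],"slide": [-168,178,44],"jaw": 40},
  {"dr": [4.33,-0.83,-2.63],"slide": [-168,178,44],"jaw": 40},
])

```text
clock: 2.4
position: [386.2, -152.3, 266.7]
ee_rot: [0.745, -0.595, 0.188, -0.235]
contact_force: [-0.1, 0.4, -0.4]
gripper_width: 40.1
grasp_force: 0.0
```

Run:
```python
from h import *
st=arm.read_state();im=optics.get_image("wrist");np.save("w3.npy",np.r_[st["position"],st["ee_rot"]])
print(st["clock"],st["position"],st["joints"],st["joint_vel"])
cv2.imwrite("pics/w3raw.png",im);C=cam("wrist",st)
Rm,u,n=pose(.225,np.radians(35));A=np.array([507,-123.5,85.6]);yd=np.array([-np.sin(.225),np.cos(.225),0])
th=np.linspace(0,2*np.pi,60);v=cv2.resize(im,(800,500),interpolation=2)
for c0,col in((A,(0,0,255)),(A+80*np.array([np.cos(.225),np.sin(.225),0]),(0,255,0))):
    P=c0+70*np.cos(th)[:,None]*yd+70*np.sin(th)[:,None]*u
    for p in proj(C,P)*1.25: cv2.circle(v,tuple(int(round(q)) for q in p),1,col,-1)
cv2.imwrite("pics/w3.png",v)
```

```text
2.4 [ 386.232 -152.269  266.697] [-0.175 -0.225 -0.582 -0.366 -0.673  0.623] [ 0.003  0.001 -0.01  -0.001  0.     0.001]
```

View pics/w3.png

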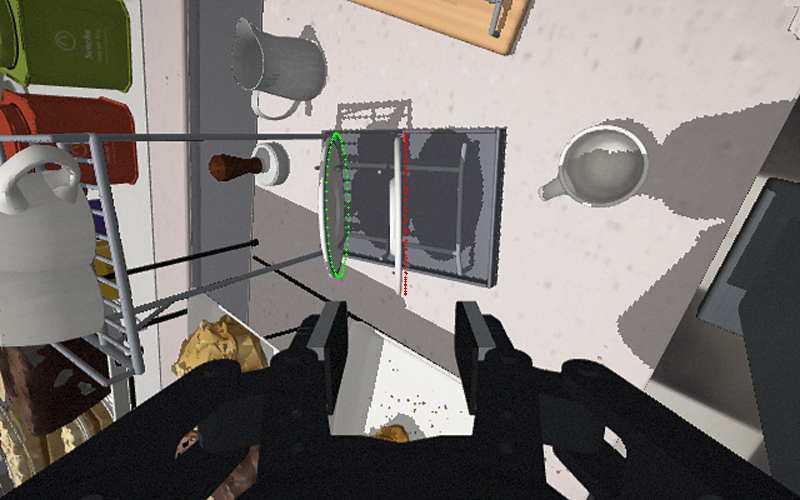

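Both predicted discs match in height and extent. Saucer A's edge sits at about column 400 against the 405 predicted, so I'll measure that offset.

Run:
```python
from h import *
im=cv2.imread("pics/w3raw.png");w=np.load("w3.npy");C=cam("wrist",dict(position=w[:3],ee_rot=w[3:]))
Rm,u,n=pose(.225,np.radians(35));A=np.array([507,-123.5,85.6]);yd=np.array([-np.sin(.225),np.cos(.225),0])
hsv=cv2.cvtColor(im,cv2.COLOR_BGR2HSV).astype(int)
for r in (114,122,130,170,185,195,205,215,225): print(r,im[r,310:332].max(1))
# predicted mid-plane column along front rim
th=np.radians([20,50,90,130,160]);P=A+70*np.cos(th)[:,None]*yd+70*np.sin(th)[:,None]*u
print(proj(C,P),proj(C,P+5*n),proj(C,A-70*u))
```

```text
114 [ 77  77  74  72  70 122 199 163 159 112  78  69  70  78  70  68  73  69
 135 127 130 135]
122 [ 73  75  77  76  68 124 213 195 185 132  93  71  75  72  76  75  74  71
 135 128 134 127]
130 [ 75  74  74  67  65 124 221 216 208 164  96  69  73  74  75  70  78  75
  76  72  76  78]
170 [ 69  96 253 243 244 230 226 248 246 227 165  67  69  77  72  73  73  74
  77  76  75  74]
185 [ 71  48 255 247 246 213 233 247 249 235 168  64  72  77  77  72  74  71
  82  77  67  73]
195 [ 69  59 245 239 236 240 231 245 244 230 175  74  68  84 100 100 106 100
  96  97  95  93]
205 [ 92 132 131 128 127 125 234 244 242 229 170  71  68  60 134 127 131 132
 130 126 130 128]
215 [228 228 232 231 227 227 233 240 236 229 160  76 143 127 126 134 136 122
 118 111  79  76]
225 [226 228 227 228 227 228 221 232 228 215 131 127 231 227 229 228 226 228
 228 227 229 227]
[[324.028 235.012]
 [324.307 226.562]
 [324.587 186.18 ]
 [324.556 134.399]
 [324.336 110.665]] [[319.464 235.01 ]
 [319.268 226.561]
 [319.08  186.179]
 [319.116 134.401]
 [319.278 110.667]] [[323.593 161.73 ]]
```

Run:
```python
from h import *
Rm,u,n=pose(.225,np.radians(35));A=np.array([514.1,-121.9,85.6])
cmd(A+130*u,Rm);cmd(A+40*u,Rm)
```

```text
dr [-0.005 -0.002 -0.003] slide [-0.919 -3.994 93.591]
dr [-0.005 -0.002 -0.003] slide [ -0.946  -3.934 183.591]
```

Request:
step_arm([
  {"dr": [0,0,0],"slide": [-1,-4,45],"jaw": 40},
  {"dr": [0,0,0],"slide": [-1,-4,94],"jaw": 40},
  {"dr": [0,0,0],"slide": [-1,-4,120],"jaw": 40},
  {"dr": [0,0,0],"slide": [-1,-4,145],"jaw": 40},
  {"dr": [0,0,0],"slide": [-1,-4,168],"jaw": 40},
  {"dr": [0,0,0],"slide": [-1,-4,184],"jaw": 40},
  {"dr": [0,0,0],"slide": [-1,-4,184],"jaw": 40},
  {"dr": [0,0,0],"slide": [-1,-4,184],"jaw": 20},
])

```text
clock: 3.45
position: [491.2, -126.6, 118.1]
ee_rot: [0.746, -0.594, 0.188, -0.235]
contact_force: [-1.2, -0.0, 1.0]
gripper_width: 22.8
grasp_force: 0.0
```

Run:
```python
from h import *
st=arm.read_state();print(st["position"],st["contact_force"],st["gripper_width"])
im=optics.get_image("wrist");s=optics.get_image("scene")
cv2.imwrite("pics/g.png",np.hstack([im[150:400,200:440],cv2.resize(s[215:345,190:350],(400,325))[:250]]))
Rm,u,n=pose(.225,np.radians(35));print(((st["position"]-[514.1,-121.9,85.6])@np.c_[u,n]))
```

```text
[ 491.232 -126.587  118.081] [-1.205 -0.046  1.005] 22.761908337456443
[39.992 -0.486]
```

View pics/g.png

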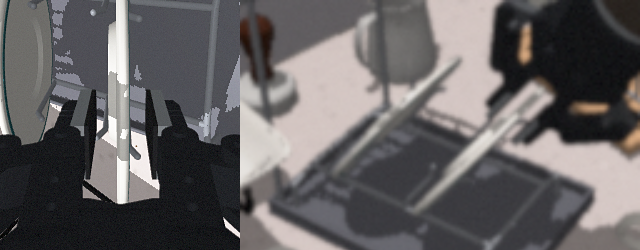

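The wrist crop shows saucer A's rim centred between the fingers, column 123 between pads at 90 and 158. I'll close and then draw it out along the lean.

Request:
step_arm([
  {"dr": [0,0,0],"slide": [0,0,0],"jaw": 4},
  {"dr": [0,0,0],"slide": [0,0,0],"jaw": 0},
  {"dr": [0,0,0],"slide": [0,0,0],"jaw": 0},
  {"dr": [0,0,0],"slide": [0,0,0],"jaw": 0},
  {"dr": [0,0,0],"slide": [0,0,0],"jaw": 0},
  {"dr": [0,0,0],"slide": [0,0,0],"jaw": 0},
  {"dr": [0,0,0],"slide": [0,0,-5],"jaw": 0},
  {"dr": [0,0,0],"slide": [0,0,-10],"jaw": 0},
])

```text
clock: 4.55
position: [485.5, -127.6, 126.2]
ee_rot: [0.746, -0.594, 0.188, -0.235]
contact_force: [2.1, 1.1, -1.3]
gripper_width: 4.1
grasp_force: 60.2
```

Request:
step_arm([
  {"dr": [0,0,0],"slide": [0,0,-15],"jaw": 0},
  {"dr": [0,0,0],"slide": [0,0,-30],"jaw": 0},
  {"dr": [0,0,0],"slide": [0,0,-48],"jaw": 0},
  {"dr": [0,0,0],"slide": [0,0,-68],"jaw": 0},
  {"dr": [0,0,0],"slide": [0,0,-90],"jaw": 0},
  {"dr": [0,0,0],"slide": [0,0,-115],"jaw": 0},
  {"dr": [0,0,0],"slide": [0,0,-135],"jaw": 0},
  {"dr": [0,0,0],"slide": [0,0,-135],"jaw": 0},
])

```text
clock: 5.55
position: [408.8, -145.0, 237.0]
ee_rot: [0.746, -0.594, 0.188, -0.236]
contact_force: [0.8, -0.6, -2.3]
gripper_width: 4.2
grasp_force: 60.5
```

Run:
```python
from h import *
st=arm.read_state();print(st["position"],st["contact_force"],st["gripper_width"],st["grasp_force"])
Rm,u,n=pose(-.152,0);M=np.array([573.2,-355.8,96])
cmd(M+[0,0,40+100],Rm);cmd([430,-250,310],Rm)
```

```text
[ 408.759 -144.952  236.991] [ 0.821 -0.558 -2.268] 4.1506100337487295 60.54177939891815
dr [-4.335  0.825  2.613] slide [242.187 -92.124  66.011]
dr [-4.335  0.825  2.613] slide [107.155 -39.757 -61.268]
```

Request:
step_arm([
  {"dr": [-1.0,0.2,0.6],"slide": [27,-10,-20],"jaw": 0},
  {"dr": [-2.0,0.4,1.2],"slide": [65,-25,-45],"jaw": 0},
  {"dr": [-3.0,0.6,1.8],"slide": [107,-40,-61],"jaw": 0},
  {"dr": [-4.0,0.8,2.4],"slide": [145,-55,-40],"jaw": 0},
  {"dr": [-4.34,0.83,2.61],"slide": [185,-70,-5],"jaw": 0},
  {"dr": [-4.34,0.83,2.61],"slide": [220,-84,40],"jaw": 0},
  {"dr": [-4.34,0.83,2.61],"slide": [242,-92,66],"jaw": 0},
  {"dr": [-4.34,0.83,2.61],"slide": [242,-92,66],"jaw": 0},
])

```text
clock: 6.55
position: [574.5, -355.5, 228.9]
ee_rot: [-0.651, 0.759, 0.004, -0.003]
contact_force: [-0.2, 0.5, -2.3]
gripper_width: 3.7
grasp_force: 60.3
```

Run:
```python
from h import *
for i in range(2): im=optics.get_image("wrist")
st=arm.read_state();im=optics.get_image("wrist");print(st["position"],st["contact_force"],st["gripper_width"],st["joint_vel"])
Rm,u,n=pose(-.152,0);M=np.array([573.2,-355.8,96])
cmd(M+[0,0,40],Rm)
C=cam("wrist",st);y=np.array([.152,.988,0]);v=im.copy()
for sy in (-40,40):
  for z in(36,106): cv2.circle(v,tuple(int(round(q)) for q in proj(C,M*[1,1,0]+sy*y+[0,0,z])[0]),1,(0,0,255),-1)
for sy in(-70,70): cv2.circle(v,tuple(int(round(q)) for q in proj(C,st["position"]+sy*y+[0,0,-40])[0]),1,(0,255,0),-1)
cv2.imwrite("pics/p1.png",cv2.resize(v[20:300,180:460],None,fx=2,fy=2,interpolation=cv2.INTER_CUBIC))
```

```text
[ 573.947 -355.273  233.321] [ 0.537  0.547 -0.887] 4.159852713515682 [ 0.003 -0.052  0.005  0.007 -0.002 -0.001]
dr [ 0.017 -0.005  0.005] slide [ 0.593  0.407 98.91 ]
```

View pics/p1.png

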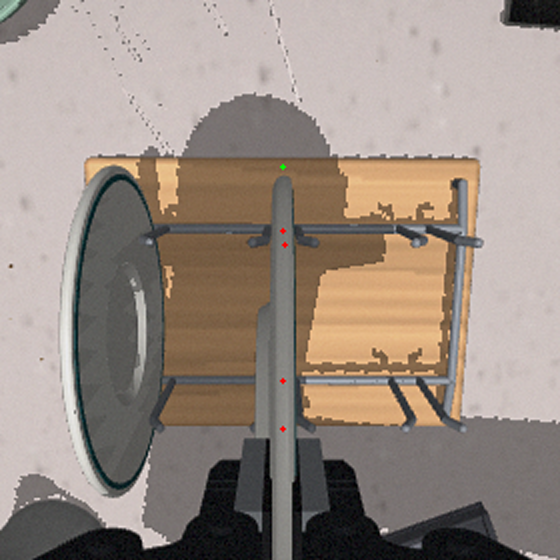

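The wrist crop shows saucer A edge-on at column 283, centred between the middle tine tips at (257,242) and (313,242). Its -y end is at row 177 against 167 predicted, so I'll check the lateral offset from the earlier picture.

Run:
```python
from h import *
im=cv2.imread("pics/w3raw.png").max(2);print([(r,im[r,317],im[r,318]) for r in list(range(98,116))+list(range(228,246))])
w=np.load("w3.npy");C=cam("wrist",dict(position=w[:3],ee_rot=w[3:]))
Rm,u,n=pose(.225,np.radians(35));yd=np.array([-np.sin(.225),np.cos(.225),0])
th=np.linspace(0,2*np.pi,361)
for A in ([514.1,-121.9,85.6],):
  for dy in(0,3):
   for du in(-4,0,4):
    p=proj(C,A+dy*yd+du*u+70*np.cos(th)[:,None]*yd+70*np.sin(th)[:,None]*u);print(dy,du,p[:,1].min(),p[:,1].max(),p[:,0].mean())
```

```text
[(98, np.uint8(129), np.uint8(126)), (99, np.uint8(132), np.uint8(126)), (100, np.uint8(132), np.uint8(123)), (101, np.uint8(131), np.uint8(236)), (102, np.uint8(134), np.uint8(144)), (103, np.uint8(112), np.uint8(89)), (104, np.uint8(73), np.uint8(72)), (105, np.uint8(74), np.uint8(73)), (106, np.uint8(62), np.uint8(77)), (107, np.uint8(71), np.uint8(130)), (108, np.uint8(68), np.uint8(74)), (109, np.uint8(89), np.uint8(86)), (110, np.uint8(129), np.uint8(119)), (111, np.uint8(150), np.uint8(130)), (112, np.uint8(156), np.uint8(145)), (113, np.uint8(165), np.uint8(155)), (114, np.uint8(163), np.uint8(159)), (115, np.uint8(168), np.uint8(165)), (228, np.uint8(229), np.uint8(224)), (229, np.uint8(228), np.uint8(224)), (230, np.uint8(225), np.uint8(222)), (231, np.uint8(225), np.uint8(214)), (232, np.uint8(222), np.uint8(212)), (233, np.uint8(223), np.uint8(206)), (234, np.uint8(222), np.uint8(201)), (235, np.uint8(173), np.uint8(179)), (236, np.uint8(139), np.uint8(135)), (237, np.uint8(135), np.uint8(132)), (238, np.uint8(133), np.uint8(137)), (239, np.uint8(135), np.uint8(131)), (240, np.uint8(135), np.uint8(137)), (241, np.uint8(137), np.uint8(141)), (242, np.uint8(138), np.uint8(137)), (243, np.uint8(136), np.uint8(133)), (244, np.uint8(137), np.uint8(137)), (245, np.uint8(135), np.uint8(138))]
0 -4 105.9817252373532 231.8599606389738 318.08617952267366
0 0 105.96976451795402 233.17419315930297 318.05146193771765
0 4 105.9575402281311 234.519174651023 318.01597834929606
3 -4 108.86275164330614 234.37330807875654 318.0927532938932
3 0 108.88214430665724 235.71550811765127 318.0581865711989
3 4 108.90196332845468 237.08631433518283 318.0228590214581
```

Saucer A sits 3 mm to tool -x in the grip, so I'll shift by that amount and lower it.

Request:
step_arm([
  {"dr": [0,0,0],"slide": [3.6,0.4,5],"jaw": 0},
  {"dr": [0,0,0],"slide": [3.6,0.4,15],"jaw": 0},
  {"dr": [0,0,0],"slide": [3.6,0.4,28],"jaw": 0},
  {"dr": [0,0,0],"slide": [3.6,0.4,42],"jaw": 0},
  {"dr": [0,0,0],"slide": [3.6,0.4,57],"jaw": 0},
  {"dr": [0,0,0],"slide": [3.6,0.4,72],"jaw": 0},
  {"dr": [0,0,0],"slide": [3.6,0.4,86],"jaw": 0},
  {"dr": [0,0,0],"slide": [3.6,0.4,92],"jaw": 0},
])

```text
clock: 7.7
position: [572.7, -359.0, 142.0]
ee_rot: [-0.652, 0.759, 0.001, -0.001]
contact_force: [0.3, 0.2, -2.1]
gripper_width: 3.9
grasp_force: 60.3
```

Request:
step_arm([
  {"dr": [0,0,0],"slide": [0,0,1],"jaw": 0},
  {"dr": [0,0,0],"slide": [0,0,2],"jaw": 0},
  {"dr": [0,0,0],"slide": [0,0,3],"jaw": 0},
  {"dr": [0,0,0],"slide": [0,0,4],"jaw": 0},
  {"dr": [0,0,0],"slide": [0,0,5],"jaw": 0},
  {"dr": [0,0,0],"slide": [0,0,6],"jaw": 0},
  {"dr": [0,0,0],"slide": [0,0,6],"jaw": 0},
  {"dr": [0,0,0],"slide": [0,0,6],"jaw": 0},
])

```text
clock: 8.7
position: [573.4, -359.3, 138.4]
ee_rot: [-0.652, 0.759, -0.0, -0.001]
contact_force: [-0.8, 1.2, 3.5]
gripper_width: 3.8
grasp_force: 61.2
```

Request:
step_arm([
  {"dr": [0,0,0],"slide": [0,0,0.5],"jaw": 0},
  {"dr": [0,0,0],"slide": [0,0,1],"jaw": 0},
  {"dr": [0,0,0],"slide": [0,0,1.5],"jaw": 0},
  {"dr": [0,0,0],"slide": [0,0,1.5],"jaw": 0},
  {"dr": [0,0,0],"slide": [0,0,1.5],"jaw": 0},
  {"dr": [0,0,0],"slide": [0,0,1.5],"jaw": 0},
  {"dr": [0,0,0],"slide": [0,0,1.5],"jaw": 0},
  {"dr": [0,0,0],"slide": [0,0,1.5],"jaw": 0},
])

```text
clock: 9.7
position: [573.7, -359.4, 138.2]
ee_rot: [-0.652, 0.758, -0.001, -0.001]
contact_force: [-0.7, 2.2, 8.7]
gripper_width: 3.9
grasp_force: 62.0
```

It has seated: the force rises while z holds at 138. I'll release and withdraw.

Request:
step_arm([
  {"dr": [0,0,0],"slide": [0,0,-1],"jaw": 6},
  {"dr": [0,0,0],"slide": [0,0,-1],"jaw": 12},
  {"dr": [0,0,0],"slide": [0,0,-1],"jaw": 22},
  {"dr": [0,0,0],"slide": [0,0,-1],"jaw": 26},
  {"dr": [0,0,0],"slide": [0,0,-10],"jaw": 26},
  {"dr": [0,0,0],"slide": [0,0,-40],"jaw": 26},
  {"dr": [0,0,0],"slide": [0,0,-90],"jaw": 26},
  {"dr": [0,0,0],"slide": [0,0,-140],"jaw": 30},
])

```text
clock: 10.7
position: [573.2, -359.1, 278.2]
ee_rot: [-0.652, 0.759, -0.0, -0.001]
contact_force: [0.7, 0.1, 0.7]
gripper_width: 29.8
grasp_force: 0.0
```

Run:
```python
from h import *
for i in range(2): optics.get_image("wrist")
st=arm.read_state();im=optics.get_image("wrist");s=optics.get_image("scene");cv2.imwrite("pics/sc2.png",s)
print(st["position"],st["joint_vel"]);C=cam("wrist",st);v=im.copy()
M=np.array([573.2,-355.8,96]);n=pose(-.152,0)[2];y=np.array([.152,.988,0]);th=np.linspace(0,2*np.pi,40)
for p in proj(C,M+70*np.cos(th)[:,None]*y+70*np.sin(th)[:,None]*[0,0,1]):cv2.circle(v,tuple(int(round(q)) for q in p),1,(0,0,255),-1)
cv2.imwrite("pics/r1.png",np.hstack([cv2.resize(v[80:260,180:400],None,fx=2,fy=2),cv2.resize(s[170:290,285:405],(360,360))]))
Rm,u,n=pose(.225,np.radians(35));yd=np.array([-np.sin(.225),np.cos(.225),0]);B=np.array([514.1,-121.9,85.6])+3*yd+80*np.array([np.cos(.225),np.sin(.225),0])
print(B,B+220*u);cmd(B+220*u,Rm)
```

```text
[ 575.71  -360.837  285.   ] [-0.001  0.04  -0.103 -0.049  0.049  0.001]
[ 591.414 -101.127   85.6  ] [ 468.408 -129.28   265.813]
dr [ 4.306 -0.837 -2.607] slide [-211.328  138.782   11.619]
```

View pics/r1.png

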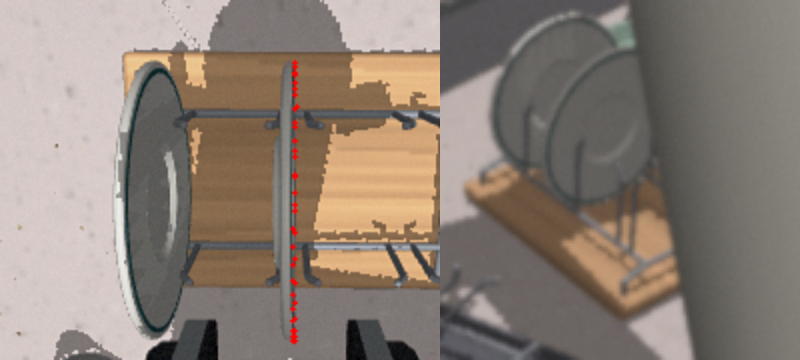

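Saucer A stands upright and seated in the middle slot, rim at crop columns 285-292, parallel to the filed saucer. Next is saucer B: line up on its lean from the front.

Request:
step_arm([
  {"dr": [0.7,-0.1,-0.4],"slide": [-20,45,0],"jaw": 40},
  {"dr": [1.6,-0.3,-1.0],"slide": [-50,95,0],"jaw": 40},
  {"dr": [2.6,-0.5,-1.6],"slide": [-95,135,0],"jaw": 40},
  {"dr": [3.6,-0.7,-2.2],"slide": [-145,155,5],"jaw": 40},
  {"dr": [4.3,-0.84,-2.61],"slide": [-190,150,11],"jaw": 40},
  {"dr": [4.31,-0.84,-2.61],"slide": [-211,139,11],"jaw": 40},
  {"dr": [4.31,-0.84,-2.61],"slide": [-211,139,11],"jaw": 40},
  {"dr": [4.31,-0.84,-2.61],"slide": [-211,139,11],"jaw": 40},
])

```text
clock: 11.9
position: [467.4, -129.6, 264.2]
ee_rot: [0.746, -0.595, 0.185, -0.234]
contact_force: [-1.2, 0.6, 0.5]
gripper_width: 39.8
grasp_force: 0.0
```

Run:
```python
from h import *
for i in range(2): optics.get_image("wrist")
st=arm.read_state();im=optics.get_image("wrist");cv2.imwrite("pics/w4raw.png",im)
print(st["clock"],st["position"],st["joints"],st["joint_vel"],st["contact_force"]);C=cam("wrist",st)
Rm,u,n=pose(.225,np.radians(35));yd=np.array([-np.sin(.225),np.cos(.225),0]);B=np.array([591.4,-101.1,85.6])
th=np.linspace(0,2*np.pi,361)
for dy,du,dn in((0,0,0),(3,0,0),(0,4,0),(0,0,3)):
    p=proj(C,B+dy*yd+du*u+dn*n+70*np.cos(th)[:,None]*yd+70*np.sin(th)[:,None]*u);print(dy,du,dn,p[:,1].min(),p[:,1].max(),p[90])
g=im.max(2);c0=int(p[90,0])-14
for r in range(100,250,8): print(r,c0,g[r,c0:c0+30])
cmd(B+40*u,Rm)
```

```text
12.0 [ 467.57  -130.099  264.55 ] [-0.05  -0.1   -0.52  -0.289 -0.581  0.47 ] [-0.003 -0.001  0.002  0.003 -0.    -0.004] [-0.308  0.129  0.117]
0 0 0 105.36345345334512 234.23254231828847 [319.712 185.335]
3 0 0 108.31702223706525 236.8033546292616 [319.72  188.548]
0 4 0 105.35130305255204 235.61397737579622 [319.711 186.36 ]
0 0 3 105.36878963906445 234.2395624797449 [316.405 185.343]
100 302 [203 201 204 210 136 125 199 117  95  98 102 112 115 111 110 105 121 107
 111 125 125 121  82 101 109 126 106 105  86 109]
108 302 [ 67  68  73  75  75 108 108 140 141 147  79  79  80  75  92 131 134 137
 112 121 143 141 140 140 144 139 141 139 140 141]
116 302 [112 162 101  52  83 142 137 139 139 144  81  81  78  76 129 129 213 200
 156 126 117 144 145 139 143 138 139 141 139 147]
124 302 [159  89  56  64  77 143 139 137 139 143  81  83  76  77  89 236 233 223
 199 132  63  77  82  77  84  81  79  82  80  80]
132 302 [109  67  78  61  77  88  80  76  82  71  90  98 102 101 147 244 162 160
 157 145  84  72  75 102 106 103 101 101 104 106]
140 302 [122  63  58  57 117 141 141 142 140 140  81  
[... 1137 characters left out ...]
 154 155 155 248 246 244 240 242 242 243 212 214 134 142 130 148 251
 249 223 120 119 117 110  81  75  55  48  52  52]
220 302 [148 149 148 150 146 145 147 148 147 147 147 150 148 139 145 127 144 153
 165 144  94 246 241 238 240 239 241 239 236 238]
228 302 [145 151 145 146 145 144 143 149 144 142 146 148 146 148 143 130 139 144
 145 127  98 148 147 150 145 146 150 149 145 145]
236 302 [144 150 146 148 144 146 145 150 148 147 146 146 147 147 147 151 148 148
 150 148 149 147 149 146 149 146 148 149 149 148]
244 302 [145 144 148 148 142 142 142 143 143 150 148 149 145 150 144 144 147 146
 144 145 145 150 149 146 147 151 145 148 147 147]
dr [ 0.024  0.01  -0.013] slide [ -0.473  -2.047 179.605]
```

Run:
```python
import cv2
g=cv2.imread("pics/w4raw.png").max(2)
for r in list(range(102,116,1))+list(range(225,238)): print(r,g[r,313:326])
```

```text
102 [ 82  77  77  79  78  77  74  78  71  80  77  73 143]
103 [ 61  88 107  98  97  82  76  97  78  87  86  73  86]
104 [ 80  81 141 141 140 142 139 139 143 140 136 143 141]
105 [ 77  78  81 142 142 140 135 142 144 142 145 143 140]
106 [ 78  78  75 138 135 124 120 115 145 141 141 144 137]
107 [ 80  78  77 146 130 129 128 111 117 143 140 139 139]
108 [ 79  80  75  92 131 134 137 112 121 143 141 140 140]
109 [ 80  81  78 129 134 137 137 120 125 143 139 141 139]
110 [ 82  75  73 130 136 140 137 127 123 144 146 146 147]
111 [ 83  85  72 100 136 140 141 133 100 145  83  84  82]
112 [ 80  82  75  99 141 141 140 132  94  80  78  77  78]
113 [ 78  75  78  98 137 143 143 133  93 145  76  76  71]
114 [ 78  75  75  98 139 140 189 146  94 145 142 141 142]
115 [ 82  82  81  98 135 210 194 155 122 146 145 145 143]
225 [146 147 143 130 129 245 152 146 134 100 150 146 144]
226 [143 147 141 135 131 173 247 152 140 101 151 150 145]
227 [147 147 147 142 131 140 157 144 132 100 150 147 147]
228 [148 146 148 143 130 139 144 145 127  98 148 147 150]
229 [144 146 144 145 168 130 137 145 126  97 149 148 149]
230 [143 146 145 143 169 234 139 134 118 121 149 145 146]
231 [142 143 145 143 169 235 225 216 152 138 145 147 145]
232 [142 144 148 149 142 229 223 212 132 129 145 144 148]
233 [136 145 147 147 144 187 207 201 121 145 149 150 148]
234 [143 148 147 149 149 145 150 153 141 145 147 145 147]
235 [147 151 143 149 150 147 146 147 146 148 148 148 147]
236 [146 147 147 147 151 148 148 150 148 149 147 149 146]
237 [146 145 149 146 145 145 146 147 148 151 146 145 146]
```

Request:
step_arm([
  {"dr": [0,0,0],"slide": [-0.5,-1.7,40],"jaw": 40},
  {"dr": [0,0,0],"slide": [-0.5,-1.7,85],"jaw": 40},
  {"dr": [0,0,0],"slide": [-0.5,-1.7,115],"jaw": 40},
  {"dr": [0,0,0],"slide": [-0.5,-1.7,140],"jaw": 40},
  {"dr": [0,0,0],"slide": [-0.5,-1.7,162],"jaw": 40},
  {"dr": [0,0,0],"slide": [-0.5,-1.7,178],"jaw": 40},
  {"dr": [0,0,0],"slide": [-0.5,-1.7,179],"jaw": 40},
  {"dr": [0,0,0],"slide": [-0.5,-1.7,179],"jaw": 22},
])

```text
clock: 13.05
position: [568.6, -105.9, 119.5]
ee_rot: [0.746, -0.595, 0.186, -0.235]
contact_force: [0.3, 0.0, -0.2]
gripper_width: 23.3
grasp_force: 0.0
```

Run:
```python
from h import *
st=arm.read_state();im=optics.get_image("wrist");print(st["position"],st["contact_force"],st["gripper_width"])
Rm,u,n=pose(.225,np.radians(35));print((st["position"]-[591.4,-101.1,85.6])@np.c_[u,n,[-np.sin(.225),np.cos(.225),0]])
g=im.max(2)
for r in (250,270,290,310): print(r,g[r,275:365:2])
```

```text
[ 568.603 -105.899  119.505] [ 0.308  0.007 -0.19 ] 23.282779919788815
[41.134  0.367  0.408]
250 [ 48  73  90  91  90  90  90  38  21  20  14 162  84  59  83 134  85  79
 178 177 178 176 156 159 190 192 180 157 113 116 116 116 112 105 103  87
  24  20  13  93  90  91  89  92  91]
270 [ 88  90  88  88  95  18  28  24  20  19   9 159 158 153 150  93  82 110
 254 251 251 255 155 161 185 183 177 158 118  54  58  54  56  61  61  60
  23  19  23  25  20  63  91  92  92]
290 [ 26  23  34  27  28  35  41  28  28  20 124 156 158 154 157 155 150 147
 157 155 150 145 152 159 170 254 246 201 106 118 157 160 251 242 244 247
  60  22  26  33  38  39  32  17  28]
310 [ 31  29  15  31  23  35  39  22   5 159 153 153 159 156 156 154 156 152
 153 155 153 149 223 247 255 252 244 198  80 153 151 143 144 156 154 157
 158 130  26  42  39  35  22  37  27]
```

Saucer B lies between the fingers, with its centre plane within 1 mm and no lateral offset. Closing now.

Request:
step_arm([
  {"dr": [0,0,0],"slide": [0,0,0],"jaw": 4},
  {"dr": [0,0,0],"slide": [0,0,0],"jaw": 0},
  {"dr": [0,0,0],"slide": [0,0,0],"jaw": 0},
  {"dr": [0,0,0],"slide": [0,0,0],"jaw": 0},
  {"dr": [0,0,0],"slide": [0,0,0],"jaw": 0},
  {"dr": [0,0,0],"slide": [0,0,0],"jaw": 0},
  {"dr": [0,0,0],"slide": [0,0,-5],"jaw": 0},
  {"dr": [0,0,0],"slide": [0,0,-10],"jaw": 0},
])

```text
clock: 14.1
position: [562.7, -106.8, 126.9]
ee_rot: [0.746, -0.595, 0.185, -0.234]
contact_force: [2.2, 0.1, -1.4]
gripper_width: 4.0
grasp_force: 60.4
```

Request:
step_arm([
  {"dr": [0,0,0],"slide": [0,0,-15],"jaw": 0},
  {"dr": [0,0,0],"slide": [0,0,-30],"jaw": 0},
  {"dr": [0,0,0],"slide": [0,0,-48],"jaw": 0},
  {"dr": [0,0,0],"slide": [0,0,-68],"jaw": 0},
  {"dr": [0,0,0],"slide": [0,0,-90],"jaw": 0},
  {"dr": [0,0,0],"slide": [0,0,-115],"jaw": 0},
  {"dr": [0,0,0],"slide": [0,0,-135],"jaw": 0},
  {"dr": [0,0,0],"slide": [0,0,-135],"jaw": 0},
])

```text
clock: 15.1
position: [486.5, -124.6, 239.4]
ee_rot: [0.746, -0.595, 0.187, -0.235]
contact_force: [0.9, 0.4, -2.8]
gripper_width: 3.8
grasp_force: 60.6
```

Run:
```python
from h import *
st=arm.read_state();print(st["position"],st["contact_force"],st["gripper_width"],st["grasp_force"])
Rm,u,n=pose(-.152,0);M=np.array([508.0,-345.8,96])
cmd(M+[0,0,40+100],Rm);cmd([420,-200,310],Rm)
```

```text
[ 486.516 -124.552  239.366] [ 0.872  0.373 -2.805] 3.792280970223798 60.558528900146484
dr [-4.314  0.834  2.612] slide [220.469  25.031 -13.792]
dr [-4.314  0.834  2.612] slide [  58.6     26.433 -104.753]
```

Request:
step_arm([
  {"dr": [-0.6,0.1,0.4],"slide": [15,10,-40],"jaw": 0},
  {"dr": [-1.6,0.3,1.0],"slide": [45,22,-85],"jaw": 0},
  {"dr": [-2.7,0.5,1.6],"slide": [80,26,-100],"jaw": 0},
  {"dr": [-3.7,0.7,2.2],"slide": [120,26,-85],"jaw": 0},
  {"dr": [-4.31,0.83,2.61],"slide": [165,26,-60],"jaw": 0},
  {"dr": [-4.31,0.83,2.61],"slide": [200,25,-30],"jaw": 0},
  {"dr": [-4.31,0.83,2.61],"slide": [220.5,25,-14],"jaw": 0},
  {"dr": [-4.31,0.83,2.61],"slide": [220.5,25,-14],"jaw": 0},
])

```text
clock: 16.1
position: [509.0, -346.0, 230.8]
ee_rot: [-0.651, 0.759, 0.004, -0.002]
contact_force: [-0.9, 0.1, -2.1]
gripper_width: 3.8
grasp_force: 60.4
```

Run:
```python
from h import *
for i in range(3): optics.get_image("wrist")
st=arm.read_state();im=optics.get_image("wrist");print(st["position"],st["contact_force"],st["gripper_width"],st["joint_vel"])
cv2.imwrite("pics/w5raw.png",im)
Rm,u,n=pose(-.152,0);M=np.array([508.0,-345.8,96]);cmd(M+[0,0,40],Rm)
C=cam("wrist",st);y=np.array([.152,.988,0])
print("tips pred",[proj(C,M*[1,1,0]+sy*y+sx*n+[0,0,106])[0] for sy in(-40,40) for sx in(-12.5,12.5)])
print("disc ends",[proj(C,st["position"]+sy*y+[0,0,-40])[0] for sy in(-70,70)])
g=im.max(2)
p=proj(C,M*[1,1,0]-40*y+[0,0,106])[0];c=int(p[0]);r0=int(p[1])
for r in range(r0-5,r0+7): print(r,c-22,g[r,c-22:c+23])
e=proj(C,st["position"]-70*y+[0,0,-40])[0];c=int(e[0])
for r in range(int(e[1])-4,int(e[1])+22,2): print(r,c-9,g[r,c-9:c+10])
```

```text
[ 509.164 -345.203  234.936] [-0.45   0.548 -2.328] 3.5229514987507997 [ 0.005 -0.025  0.003  0.003  0.     0.001]
dr [0.003 0.001 0.01 ] slide [ 0.87   1.086 99.554]
tips pred [array([337.886, 141.38 ]), array([307.207, 141.346]), array([336.44 , 233.174]), array([308.036, 233.148])]
disc ends [array([321.76 , 102.727]), array([321.163, 328.249])]
136 300 [ 84  83  86  87  82  83  84  79  82  83  84  91  64  68  62  83 107 110
 126 128 132 131 138 136 131 134  97  65  78  66  68  66  71  88  84  90
  83  89  84  87  85  89  87  84  87]
137 300 [139 137 141 139 140 143 140 143 141 144 149 126  64  72  62  76 109 113
 127 134 134 134 133 137 135 128 104  77 104  61  52  67  65 101 116 144
 148 143 145 142 139 140 141 143 103]
138 300 [141 141 139 138 139 142 103 108  85  76  75  78  82  76  81  82 110 114
 125 131 136 133 134 135 129 128 123  81 124  63  78  78  78  78  80  77
  91  87 104 120 146 140 142 142 103]
139 300 [135 133 133 134 139 105  90  98  88  81  76  79  80  82  76  93 109 109
 126 133 135 133 138 137 135 129 127  75 146  70  77  79  76  78  83  76
  78  94  93  96 11
[... 1984 characters left out ...]
137]
108 312 [141 141 141 137 117  93 105 115 118 119 118 120 109 110 141 141 138 139
 139]
110 312 [153 146 151 153 108  98 109 117 118 118 118 119 117 111  86 153 151 151
 148]
112 312 [149 151 147 151 100 103 111 118 120 124 122 118 118 115  67 151 152 147
 150]
114 312 [148 147 148 152 103 102 112 118 124 119 122 120 123 117  74 153 150 150
 149]
116 312 [148 147 152 152  98 100 112 124 122 124 124 122 122 120  70 149 149 150
 145]
118 312 [147 148 146 131 103 105 113 124 126 122 124 128 123 121  70 153 144 149
 145]
120 312 [148 151 151 133 104 102 118 123 125 126 123 129 124 123  72 149 151 147
 149]
122 312 [147 147 149 133 101 109 116 125 122 125 130 129 127 123  77 154 152 146
 147]
```

The disc end and the near tine tips (307 and 338.5, disc at 321.5) match the prediction, so I'll lower saucer B.

Request:
step_arm([
  {"dr": [0,0,0],"slide": [0.9,1.1,5],"jaw": 0},
  {"dr": [0,0,0],"slide": [0.9,1.1,15],"jaw": 0},
  {"dr": [0,0,0],"slide": [0.9,1.1,28],"jaw": 0},
  {"dr": [0,0,0],"slide": [0.9,1.1,42],"jaw": 0},
  {"dr": [0,0,0],"slide": [0.9,1.1,57],"jaw": 0},
  {"dr": [0,0,0],"slide": [0.9,1.1,72],"jaw": 0},
  {"dr": [0,0,0],"slide": [0.9,1.1,86],"jaw": 0},
  {"dr": [0,0,0],"slide": [0.9,1.1,92],"jaw": 0},
])

```text
clock: 17.3
position: [507.6, -346.1, 141.4]
ee_rot: [-0.652, 0.758, 0.001, -0.001]
contact_force: [-0.1, 0.0, -2.2]
gripper_width: 4.1
grasp_force: 60.4
```

Request:
step_arm([
  {"dr": [0,0,0],"slide": [0,0,1],"jaw": 0},
  {"dr": [0,0,0],"slide": [0,0,2],"jaw": 0},
  {"dr": [0,0,0],"slide": [0,0,3],"jaw": 0},
  {"dr": [0,0,0],"slide": [0,0,4],"jaw": 0},
  {"dr": [0,0,0],"slide": [0,0,5],"jaw": 0},
  {"dr": [0,0,0],"slide": [0,0,6],"jaw": 0},
  {"dr": [0,0,0],"slide": [0,0,6],"jaw": 0},
  {"dr": [0,0,0],"slide": [0,0,6],"jaw": 0},
])

```text
clock: 18.3
position: [508.8, -346.5, 139.2]
ee_rot: [-0.652, 0.758, -0.001, -0.0]
contact_force: [-1.7, 3.4, 7.8]
gripper_width: 3.5
grasp_force: 62.1
```

Contact came at z 139, matching A's seating plus B's 1 mm higher grasp. Release and withdraw.

Request:
step_arm([
  {"dr": [0,0,0],"slide": [0,0,-0.5],"jaw": 6},
  {"dr": [0,0,0],"slide": [0,0,-0.5],"jaw": 12},
  {"dr": [0,0,0],"slide": [0,0,-0.5],"jaw": 22},
  {"dr": [0,0,0],"slide": [0,0,-0.5],"jaw": 26},
  {"dr": [0,0,0],"slide": [0,0,-10],"jaw": 26},
  {"dr": [0,0,0],"slide": [0,0,-40],"jaw": 26},
  {"dr": [0,0,0],"slide": [0,0,-90],"jaw": 26},
  {"dr": [0,0,0],"slide": [0,0,-140],"jaw": 30},
])

```text
clock: 19.3
position: [508.1, -346.4, 278.9]
ee_rot: [-0.652, 0.758, 0.0, -0.0]
contact_force: [1.2, -0.7, -0.1]
gripper_width: 29.8
grasp_force: 0.0
```

Run:
```python
from h import *
for i in range(4): optics.get_image("wrist")
st=arm.read_state();im=optics.get_image("wrist");t=optics.get_image("top");s=optics.get_image("scene")
for k,v in(("w6",im),("top6",t),("scene6",s)): cv2.imwrite(f"pics/{k}.png",v)
print(st["clock"],st["position"],st["contact_force"],st["joint_vel"])
C=cam("wrist",st);y=np.array([.152,.988,0]);n=pose(-.152,0)[2];g=im.max(2)
for M in ([508,-345.8,96],[573.2,-355.8,96]):
    M=np.array(M);th=np.radians(np.arange(0,360));p=proj(C,M+70*np.cos(th)[:,None]*y+70*np.sin(th)[:,None]*[0,0,1]);i=p[:,1].argmin();e=p[i];print("end",e,"top",p[90])
    c=int(e[0]);
    for r in range(int(e[1])-3,int(e[1])+45,4): print(r,c-14,g[r,c-14:c+15])
# bystanders: change in scene view since start
d=cv2.absdiff(s,cv2.imread("pics/scene0.png")).max(2)
for nm,(a,b,c,e) in dict(cup=(290,328,338,388),jug=(203,250,234,272),filed=(172,200,298,325)).items(): print(nm,(d[a:b,c:e]>40).mean())
```

```text
19.5 [ 508.591 -346.381  278.638] [-0.238  0.112 -1.504] [ 0.001  0.034 -0.056 -0.013  0.003  0.   ]
end [322.572 105.103] top [322.514 195.475]
102 308 [126 129 126 123 126 129 127 128 130 129 128 127 128 130 127 128 128 129
 125 127 129 125 127 123 128 123 126 129 124]
106 308 [137 136 139 136 132 136 140 140 143 109 112 109 111 101 139 139 138 136
 139 135 135 139 138 134 135 137 135 137 136]
110 308 [148 145 146 143 143 144 144 146 114 116 120 124 120  85  71 144 149 148
 142 147 147 147 142 143 143 144 146 145 144]
114 308 [148 147 147 150 147 153 151 136 103 124 124 128 128  70  81 150 151 149
 146 147 149 148 148 146 151 149 147 148 151]
118 308 [147 146 148 145 149 149 150 124 100 130 130 135 129  74 122 152 149 151
 153 150 150 150 149 150 149 152 150 145 150]
122 308 [143 142 143 146 144 149 148 114 113 134 137 138 133  60 103 148 147 147
 145 147 143 148 144 147 147 148 148 146 151]
126 308 [141 142 143 143 143 148 147 117 117 140 138 137 137  53 110 144 146 142
 145 138 143 146 145 143 144 144 145 148 145]
130 308 [101 101 100 102  99 102 102 105 125 142 142 142 133  86  
[... 1494 characters left out ...]
44 143]
130 239 [191 131  80  36  98  98  94  93  99  99  99 101 100 100 101  96  96  93
  97  91  96  94  96  99  59  94  98  97  98]
134 239 [182 100  50  86 101 100 103  99  99  99  98  95  96  96 101  98  98  93
  96  95  96  95  99  85  68  68  65  65  65]
138 239 [114  73  67 101 103  99  98  94  99  93  94  97  93  91  94  97  95  95
  93  94  95  95  72  69  72  91  99  98  84]
142 239 [ 86  50  97  93  94  96  95  93  93  94  95  97  92  96  97  93  98 101
  98  99  99  98  95  99  97  96  77  93 125]
146 239 [ 61  51 101  95  95  96  93  93  95  98  92  93  98  91  95  93 100  99
  96  95  95  94  97  95  95  98  97  69 131]
cup 0.3057894736842105
jug 0.013997760358342666
filed 0.0
```

B's end and columns match the seated prediction. The cup region differs by 30%, so I'll check whether that is only the arm's shadow.

Run:
```python
import cv2,numpy as np
for n,(a,b,c,e) in dict(top=(250,290,270,320),scene=(280,335,330,395)).items():
    A=cv2.imread(f"pics/{n}0.png")[a:b,c:e];B=cv2.imread(f"pics/{n}6.png")[a:b,c:e]
    f=lambda i:cv2.Canny(i,60,150)>0
    E1,E2=f(A),f(B);print(n,A.mean((0,1)),B.mean((0,1)),E1.sum(),E2.sum(),(cv2.dilate(E2.astype(np.uint8),np.ones((3,3)))[E1]).mean(),
     cv2.phaseCorrelate(E1.astype(np.float32),E2.astype(np.float32)))
    print(np.abs(A.astype(int)-B).max(2)[::5,::5])
```

```text
top [137.764  142.1865 149.369 ] [ 99.174  102.661  108.1055] 194 232 0.6804123711340206 ((-0.8884305034596025, -0.6612138178838016), 0.3020281383991241)
[[ 91  25   3   7  76  71  70  80  79  73]
 [ 95   4   6  10  73  74  80  72  78  78]
 [118   2   4  84  13  76  79  73  73  32]
 [ 35   5   5  75  81  37  29  16  73  12]
 [ 10   5   3  81  34  87  81  69  76   8]
 [  7   6  77  79  29  74  65  38  77   6]
 [  5   5  75  79  42  10   2  55  75   4]
 [ 10   9  75  71  77  72  67  68   8   8]]
scene [144.8413986  147.91552448 156.8648951 ] [121.98797203 124.66825175 132.0965035 ] 273 185 0.20146520146520147 ((0.6331229867728112, 0.03424998448603844), 0.10094143174312732)
[[69 70 71 66 46 18 17 19 17 18 18 20 66]
 [68 71 70 73 68 45 19 21 18 19 19 19 38]
 [36 69 71 71 68 71 47  8 12 20 20 18  3]
 [13 70 70 69 70 65  6  7  9 24 10 16  5]
 [65 70 68 67 67 58  6 10  8  8 23 17 17]
 [ 9 70 46 35 40 60 19 23 21 18 11 17 17]
 [18 21 54  5 36  6 49 44 41 35 30 20 19]
 [20 18 66 63 28 11  9  8  9  9 14 64 15]
 [17 18  2  9 12 12 11 11 11 11 10 68 66]
 [20 19 18 15 71 15 12  9  9 11  5 67 69]
 [19 17 19 17 54 68 68 26 16 42 70 69 69]]
```

The cup region has only darkened evenly under the arm's shadow, and the edge shift is under a pixel. Handing in.

```bash
python3 -c "from bench import arm;print(arm.job_done())"
```

```text
the job is handed in; nothing more can be done
None
```

Both saucers are filed upright and seated in the saucer rack, A in the middle slot and B in the near slot, wells facing the same way as the filed one; nothing was dropped, the filed saucer, cup and jug stayed put, and I handed the job in at about 19.5 s.

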